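Weight the card stand and hold the spring clip open round the card

ROBOT

A 6-joint arm with a two-finger parallel gripper is mounted at the origin on a cart in front of the work surface, level with it; the furniture and walls round the work are solid. World frame = base frame: x ahead of the robot, y to its left, z up, the work surface at z = 0. Lengths are in m, angles in degrees, forces in N, time in s.
With the tool pointing down it reaches from about 0.3 to 0.95 m from the base axis. Payload 3.1 kg.
Tool frame: the origin (TCP) lies on the centre line of the jaws, within the pads' length; the fingertips stand 14 mm ahead of it and the grasp point (between the pads) lies 5 mm behind it (r.tips_ahead is the distance from the TCP to the fingertips, in m); z points along the fingers, y is the direction in which the jaws open and shut (so a half turn about z gives the same grasp; the last joint's range is limited). The gripper opens to 85 mm and grips with 20 to 120 N. Pads are 22 mm wide; open, the fingers measure 114 mm over their backs; the gripper's body (76 mm by 85 mm) begins 54 mm behind the grasp point. The pads swing forward as they close: fully open they stand 13 mm farther back than shut.
Start: joints at [59.662, 17.653, 93.61, -0, 68.738, -3.994], TCP at [0.277, 0.56, 0.245] pointing down, gripper open.
Joint ranges: [-175.34, 175.34], [-45.06, 112.39], [2.9, 150.54], [-68.45, 248.45], [3.09, 151.38], [-168.51, 168.51]. Speed limits (degrees/s): [159.86, 159.86, 180, 180, 180, 180].

INTERFACE

Orientations are given as a 3x3 rotation matrix whose columns are the frame's x, y, z axes.
In Python, from rig import r, imaging, hand_in gives the robot as it stands.
- The arm moves only by the tool drive_tool, never from a script. Its argument "targets" is text: rows parted by semicolons, each of 5 numbers parted by spaces: the shift along the tool's x, y, z in m, then the turn about the tool's z in degrees, then the gripper's target within -1 to 1 (shut at 1, half-way at 0, fully open at -1). In form: dx dy dz twist fingers; .... A call has 1 to 12 rows; each row is the pose to reach, as a shift and turn from the pose measured when the call began, along the tool's axes at that moment; what a row does not reach only later rows make up. A row lasts 1/12 s, in which the tool goes at most 41.7 mm and 7.16 degrees, less where a joint would pass 70% of its speed; a pose out of reach is approached as far as the arm can. A call with a gripper value outside its range is refused whole. The fingers move at their own pace and stop on an object; the grip force is fixed at half the most. Time passes only in rows, so rows that repeat a pose let the fingers close. It gives the time, the measured TCP pose, the force and the opening at its end, in the units of the state.
- r.get_state(): the state, without advancing time (a new reading comes with each control period).
- imaging.get_image(name): name is "scene" or "top" or "wrist"; returns a dict with "frame" (400x640x3 uint8, red, green, blue), "K" (3x3 intrinsics, pixels), "k1" (the pictures are not rectified: a ray, as slopes to the right and down, at radius r is drawn at 1 + k1 r^2 times it, then the intrinsics apply), "position" and "attitude" of the camera in the world; the wrist camera has in their place "mount" (4x4, takes a point from camera to tool coordinates, whose origin is the TCP and whose axes are the flange's). Camera axes: x right, y down, z forward; pixel columns grow to the right and rows downward; lengths in m; the calibration is good to about 2 mm. A picture is of the moment at which its call begins: read the wrist's pose just before it. There is no depth.
- hand_in(): hands the job in, once; it reports no verdict.
The state is a dict: "t": time; "joints": joint angles; "qvel": joint speeds; "tau": joint torques, N m; "ee_pos": TCP position; "eef_rot": TCP orientation; "contact_force": force on the tool from outside, world axes, zero at the start; "moment": the same for the moment, N m; "width": finger opening in m.
Only numpy, scipy, OpenCV 4.12 (cv2) and the standard library are available. Lean on these libraries where they do the work, as an engineer would, in place of code of your own. Each camera call takes 0.05 s, during which the arm holds its last target.

TASK

First pick up the jar and set it upright on the round cork pad of the card stand, as a weight, and let go of it. Then take the spring clip by its two handles, squeeze it wide open against its spring, and bring it level round the upright front edge of the card, about half-way up, with the card well between the jaws but the clip not touching the card. Finish holding it there, squeezed open, for a second sheet to be slipped in; do not shove or tip the stand and leave the other things where they lie.

Things in the scene. Friction and masses are not known exactly. Their poses are not given: they have to be found in the camera images.
- jar_center (a point): Centre (half-way up, 35 mm above its foot) of the amber glass jar with a black screw lid, 58 mm in diameter, 70 mm tall, 0.11 to 0.22 kg, standing upright and loose on the bench, right of the robot's middle; z axis up. The clip and the jar may have swapped places. A basket about 0.13 m high stands beyond them, from x = 0.55 m on.
- clip_center (a point): Pivot (spring barrel) of the loose grey spring clip, 0.07 kg, lying on its side, hinge axis upright; half-way up its 24 mm height. x: level, to the jaw tips; z up. Shut jaws reach 52 mm ahead, 13 mm wide over both. Flat handles 24 mm high, 5 mm thick go back from the pivot, spreading 0.25 rad each: ends 45 mm behind the pivot, 50 mm apart over the outside.
- clip_grip (a point): Where to pinch the clip: midway between its handles, 38 mm behind the pivot (clip x = -38 mm), half-way up; axes as clip_center. Squeezing the handles together along y opens the jaws; fully squeezed they are parallel, 26 mm over the outside, ends 50 mm behind the pivot: as they turn, the pivot may slip forward up to 5 mm from the fingers.
- clip_left (a joint): Opening of the clip's left arm, rad: 0 shut, 0.25 fully squeezed (a stop). Both arms are geared to turn equally. Each is sprung shut, 0.1 N m when shut to 0.2 N m fully open (about 3 to 6 N at the handle ends). Fully open, the gap between the jaws is about 26 mm at the tips, narrowing evenly to the pivot (15 mm at 30 mm ahead of it).
- card_stand: Loose wooden card stand, 0.7 kg. Origin mid-underside; x along the card, away from the robot; z up. Foot 15 mm thick, x -60 to 70, y -82 to 82 mm. Stiff upright card 3 mm thick, x -60 to 60 mm at y = 55 mm, top edge at z = 140 mm; two wooden bars clamp its lower edge: x -45 to 55, y 40 to 70 mm, up to z = 37 mm.
- card_edge (a point): Point on the card's upright front edge (the one toward the robot), 90 mm above the bench, at stand (-60, 55, 90) mm; axes as the stand's: x points from the edge into the card, y across its thickness. Room in front of it is limited: a tin with a tall brush is fixed on the bench at x 0.33 to 0.40, y 0.2 to 0.34, up to 0.22 m high.
- jar_pad (a point): Centre of the top of the flat round cork pad on the stand's foot where the jar goes, 72 mm in diameter, 17 mm above the bench, at stand (5, -25, 17) mm; axes as the stand's. The upright card is 80 mm to its +y side.
- cork_block: Bystander: plain cork block, 64 x 73 mm, 24 mm high; origin at the middle of its underside.
- cap_tin: Bystander: open tin of metal caps, 70 mm across, 32 mm high; origin at the middle of its underside.
- tweezers: Bystander: steel tweezers lying flat, 60 x 114 x 9 mm; origin at the middle of the underside.
- plaster_half: Bystander: plaster mould half, 80 x 88 x 24 mm; origin at the middle of its underside.

How it is judged (in metres and radians):
On the way, in this order (a step that is already met when the one before it is completed fails the run):
1. the jar stands upright on the pad of the card stand, let go (horizontal distance between jar_center and jar_pad below 0.018 m and z of jar_center in the frame of jar_pad between 0.03 and 0.04 m and angle between jar_center's own z axis and vertical below 0.12 rad and contact force between the fingers and jar below 0.1 N and linear speed of jar below 0.03 m/s), for 0.3 s.
2. the clip is lifted off the bench, squeezed open (height (world z) of clip_center above 0.04 m and value of joint clip_left above 0.15 rad and contact force between the fingers and clip above 3 N), for 0.2 s.
At the end, for the whole second after the job is handed in: Jar free, upright (0.12 rad), within 18 mm of pad centre. Clip gripped (>3 N), still, open >0.17 rad per arm, level (0.3 rad), in line with card (0.25 rad), edge 14-44 mm ahead of pivot, within 10 mm sideways, 35 mm in height; touching no card or stand (<0.3 N). Stand moved <30 mm, upright (horizontal distance between jar_center and jar_pad below 0.018 m and z of jar_center in the frame of jar_pad between 0.03 and 0.04 m and angle between jar_center's own z axis and vertical below 0.12 rad and contact force between the fingers and jar below 0.1 N and value of joint clip_left above 0.17 rad and height (world z) of clip_center above 0.05 m and x of card_edge in the frame of clip_center between 0.014 and 0.044 m and y of card_edge in the frame of clip_center between -0.01 and 0.01 m and z of card_edge in the frame of clip_center between -0.035 and 0.035 m and angle between the x axis of clip_center and the x axis of card_edge, either way round below 0.25 rad and angle between clip_center's own z axis and vertical below 0.3 rad and contact force between clip and card_stand below 0.3 N and contact force between the fingers and clip above 3 N and linear speed of clip below 0.02 m/s and angle between card_stand's own z axis and vertical below 0.05 rad and distance of card_stand from where it was at the start of the episode below 0.03 m); the arm keeps its last pose, push and grip.
It fails at once if another thing on the bench was moved by more than 30 mm (distance of any of cork_block, cap_tin, tweezers, plaster_half from where it was at the start of the episode above 0.03 m).
It fails at once if the card stand was shoved by more than 30 mm or tipped (distance of card_stand from where it was at the start of the episode above 0.03 m or angle between card_stand's own z axis and vertical above 0.2 rad).
It fails at once if the jar was tipped over (angle between jar_center's own z axis and vertical above 0.8 rad).
It also fails if it takes over 64 s, if anything falls off the work surface, if the arm or the gripper's body presses on something with over 40 N, if the wrist force passes 120 N, or if a joint passes its speed limit or range.

## Working session

There is one attempt and no reset: what is moved stays moved. The work goes in short steps, Python scripts to look and compute and a tool call to move; the robot and the scene stay as the last step left them, time stands still between calls to the robot, and variables do not carry over. Pictures are saved under pics/ and viewed, and the job is handed in when it is done.

Besides the shell and the picture viewer there is one more tool, called after "Emit:" as name(argument=value, ...) on one line, values as JSON. drive_tool: Moves the arm, as the interface text tells. Its arguments: {"type":"object","properties":{"targets":{"type":"string"}},"required":["targets"]}

```bash
ls; mkdir -p pics; python3 - <<'E'
from rig import r, imaging
import cv2
print(r.get_state())
for n in ("scene","top","wrist"):
    d=imaging.get_image(n)
    cv2.imwrite(f"pics/{n}0.png",d["frame"][:,:,::-1])
    print(n,{k:v for k,v in d.items() if k!="frame"})
E
```

```text
pics
{'t': 0.0, 'joints': array([ 5.96630631e+01,  1.77063535e+01,  9.36908933e+01,  9.42729768e-04,
        6.87367804e+01, -3.99495807e+00]), 'qvel': array([ 0.08630368, -0.0557892 ,  0.04707716, -0.08648215, -0.01700926,
       -0.03789215]), 'tau': array([-1.06213698e-03, -4.15260708e+01, -2.76660043e+01, -1.63543727e-04,
        1.02286067e-02, -5.45668513e-06]), 'ee_pos': array([0.27695913, 0.55939157, 0.24401553]), 'eef_rot': array([[-8.96158803e-01,  4.43731869e-01, -1.19473394e-03],
       [ 4.43733442e-01,  8.96156564e-01, -2.01116107e-03],
       [ 1.78252406e-04, -2.33246311e-03, -9.99997264e-01]]), 'contact_force': array([-0.56572668, -0.78574299, -0.29656949]), 'moment': array([-0.01238392,  0.00128117, -0.04538157]), 'width': 0.08541173645268273}
scene {'K': array([[475.08383199,   0.        , 311.34505709],
       [  0.        , 475.08383199, 205.74221487],
       [  0.        ,   0.        ,   1.        ]]), 'k1': -0.08581374113122407, 'position': array([-0.35847621, -0.78116937,  0.78960302]), 'attitude': array([[ 0.67485882, -0.3721536 ,  0.63723408],
       [-0.73
[... 340 characters left out ...]
titude': array([[-0.0100524 , -0.98879972,  0.14890961],
       [-0.99986994,  0.01181775,  0.01097509],
       [-0.01261195, -0.14877992, -0.9887899 ]])}
wrist {'K': array([[344.0793286 ,   0.        , 318.38053437],
       [  0.        , 344.0793286 , 196.86042262],
       [  0.        ,   0.        ,   1.        ]]), 'k1': -0.01617736109423644, 'mount': array([[-4.56960537e-04, -9.61640699e-01, -2.74311789e-01,
         6.94871044e-02],
       [ 9.99999889e-01, -4.70297423e-04, -1.71459761e-05,
        -1.18450509e-04],
       [-1.12519859e-04, -2.74311767e-01,  9.61640807e-01,
        -1.28884525e-01],
       [ 0.00000000e+00,  0.00000000e+00,  0.00000000e+00,
         1.00000000e+00]])}
```

View pics/scene0.png

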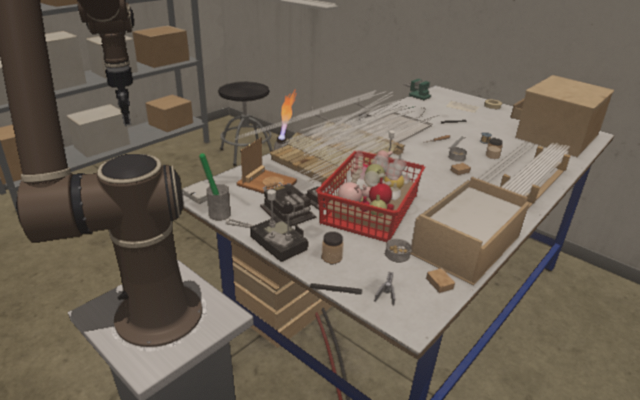

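View pics/top0.png

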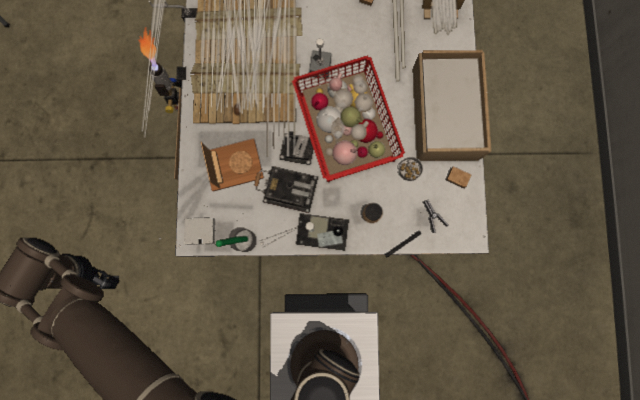

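View pics/wrist0.png

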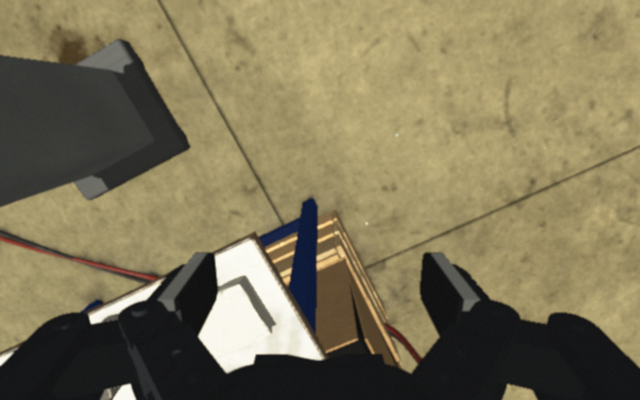

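The scene view shows the jar at (333,247), the clip at (387,288), and the stand with its card at (262,175). In the top view the jar is at (372,212), the clip at (433,213) and the stand at (232,163). I'll enlarge these.

```bash
cat > h.py <<'E'
from rig import r, imaging
import numpy as np, cv2
def cam(d,st=None):
    if "mount" in d:
        T=np.eye(4);T[:3,:3]=st["eef_rot"];T[:3,3]=st["ee_pos"];C=T@d["mount"]
        return C[:3,3],C[:3,:3]
    return d["position"],d["attitude"]
def ray(d,px,st=None):
    p,R=cam(d,st);K=d["K"]
    q=cv2.undistortPoints(np.array([[px]],float),K,np.array([d["k1"],0,0,0.]))[0,0]
    return p,R@np.array([q[0],q[1],1])
def onz(d,px,z,st=None):
    p,v=ray(d,px,st);return p+v*(z-p[2])/v[2]
def proj(d,X,st=None):
    p,R=cam(d,st);o=R.T@(np.array(X,float)-p);q=o[:2]/o[2];q=q*(1+d["k1"]*q@q)
    return d["K"][:2,:2]@q+d["K"][:2,2]
def grab(n):
    st=r.get_state();return imaging.get_image(n),st
def save(d,name,box=None,s=1):
    f=d["frame"][:,:,::-1]
    if box: f=f[box[1]:box[3],box[0]:box[2]]
    cv2.imwrite("pics/"+name,cv2.resize(f,None,fx=s,fy=s,interpolation=cv2.INTER_CUBIC))
def tri(a,b):
    (p,u),(q,v)=a,b
    s=np.linalg.lstsq(np.c_[u,-v],q-p,rcond=None)[0];A=p+s[0]*u;B=q+s[1]*v
    return (A+B)/2,np.linalg.norm(A-B)
E
python3 - <<'E'
from h import *
d,_=grab("top"); save(d,"topA.png",(190,125,320,225),6); save(d,"topB.png",(340,180,470,260),6)
e,_=grab("scene"); save(e,"scA.png",(190,125,320,225),6); save(e,"scB.png",(300,220,430,310),6)
print("jar lid",onz(d,(372,211),.07),"clip",onz(d,(433,213),.012))
E
```

```text
jar lid [ 0.44317534 -0.14456275  0.07      ] clip [ 0.44163846 -0.33423022  0.012     ]
```

View pics/topA.png

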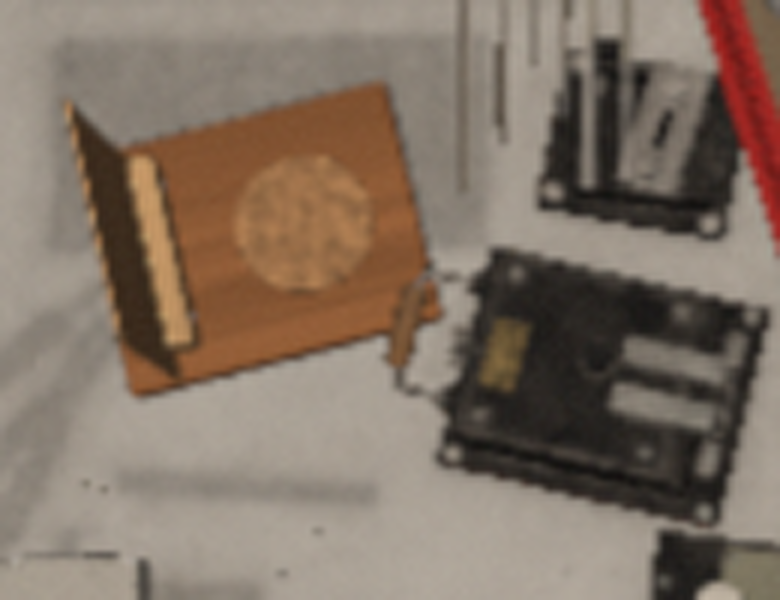

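View pics/topB.png

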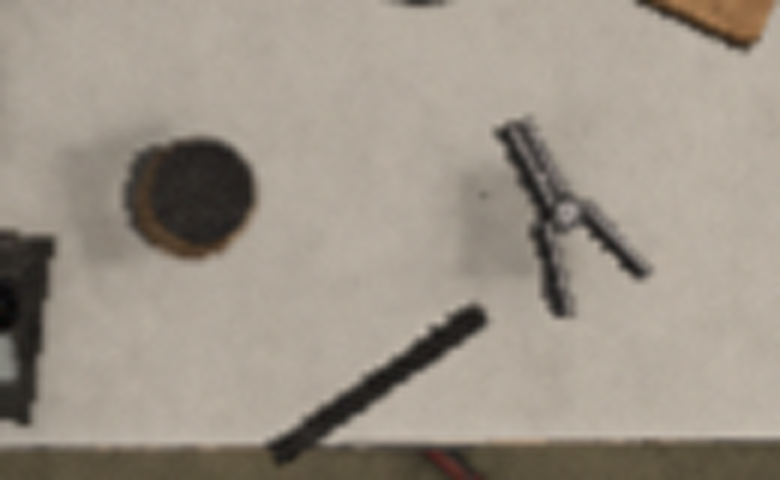

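View pics/scA.png

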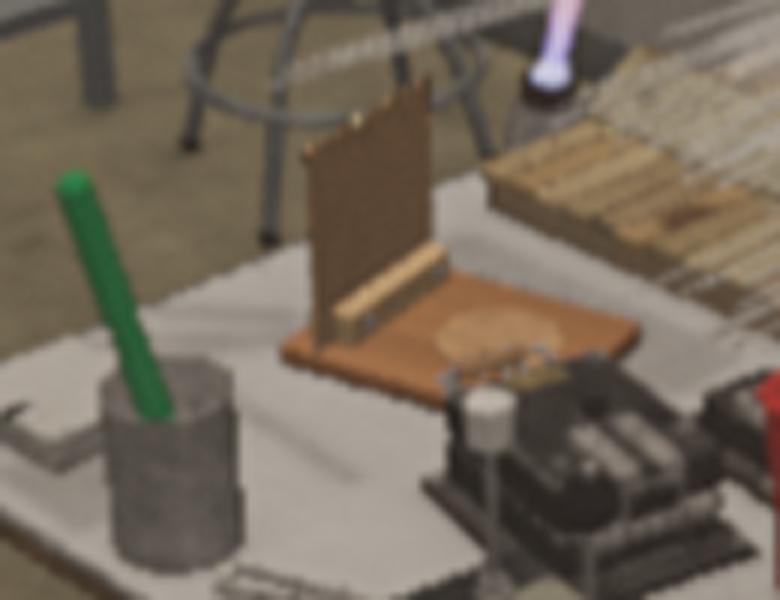

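View pics/scB.png

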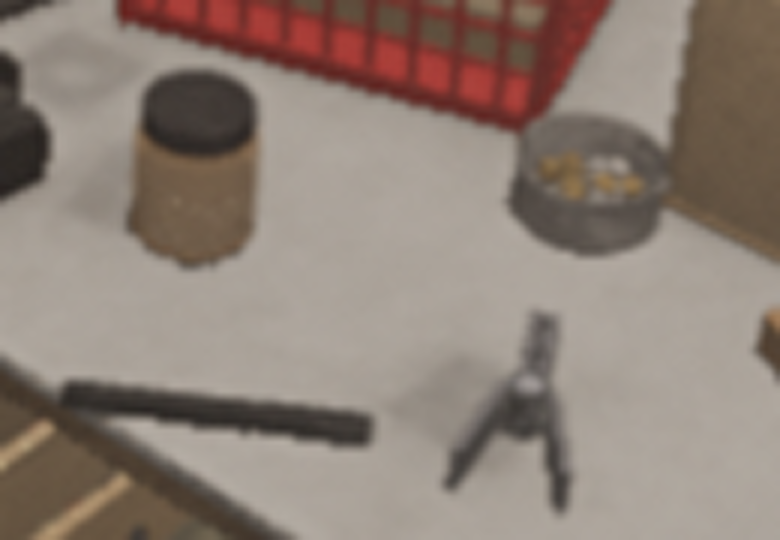

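```bash
python3 - <<'E'
from h import *
d,_=grab("top");e,_=grab("scene")
T=lambda u,v:(190+u/6,125+v/6); B=lambda u,v:(340+u/6,180+v/6)
P={k:onz(d,T(*p),.015)[:2] for k,p in dict(br=(380,83),fr=(438,317),fl=(135,393)).items()}
print(P); print("side",np.linalg.norm(P['br']-P['fr']),np.linalg.norm(P['fr']-P['fl']))
pad=onz(d,T(303,222),.017)[:2]
L=np.array([[70,-82],[-60,-82],[-60,82],[5,-25]])/1000.;W=np.array([P['br'],P['fr'],P['fl'],pad])
lm,wm=L.mean(0),W.mean(0);H=(L-lm).T@(W-wm);a=np.arctan2(H[0,1]-H[1,0],H[0,0]+H[1,1])
R=np.array([[np.cos(a),-np.sin(a)],[np.sin(a),np.cos(a)]]);t=wm-R@lm
print("stand",t,"yaw",np.degrees(a),"res mm",1000*(W-(L@R.T+t)))
print("pad",pad,R@L[3]+t,"edge",R@[-.06,.055]+t)
vis=d["frame"].copy()
for q in [(-60,55,140),(60,55,140),(-60,55,15),(5,-25,17),(-60,55,90),(-45,40,37),(70,-82,15)]:
    X=np.r_[R@(np.array(q[:2])/1000)+t,q[2]/1000]
    a_,b_=proj(d,X),proj(e,X)
    print(q,X.round(4),"top crop",((a_-[190,125])*6).round(),"sc crop",((b_-[190,125])*6).round())
lid=onz(d,B(197,190),.07);print("lid",lid)
for n,p,z in [("piv",(566,213),.024),("tip",(513,128),.024),("h1",(645,272),.018),("h2",(562,312),.018)]: print(n,onz(d,B(*p),z))
print("lid scene",onz(e,(300+199/6,220+110/6),.07),"piv scene",onz(e,(300+530/6,220+385/6),.024),"tip",onz(e,(300+543/6,220+316/6),.024))
print("bar tip",onz(d,B(477,315),.01), "cam basket corner",onz(d,(328,180),.0))
E
```

```text
{'br': array([0.67936841, 0.21303057]), 'fr': array([0.55570082, 0.18164096]), 'fl': array([0.51827261, 0.33642187])}
side 0.12758910457661735 0.1592419513294689
stand [0.59424363 0.27429606] yaw 13.990862334007486 res mm [[-2.62352653  1.3782199 ]
 [-0.14765531  1.41834154]
 [ 2.07394796 -2.93557905]
 [ 0.69723387  0.13901761]]
pad [0.60583671 0.25138556] [0.60513948 0.25124654] edge [0.52272637 0.31315842]
(-60, 55, 140) [0.5227 0.3132 0.14  ] top crop [119. 340.] sc crop [301. 150.]
(60, 55, 140) [0.6392 0.3422 0.14  ] top crop [65. 99.] sc crop [426.  73.]
(-60, 55, 15) [0.5227 0.3132 0.015 ] top crop [180. 384.] sc crop [312. 354.]
(5, -25, 17) [0.6051 0.2512 0.017 ] top crop [303. 223.] sc crop [496. 339.]
(-60, 55, 90) [0.5227 0.3132 0.09  ] top crop [145. 359.] sc crop [306. 234.]
(-45, 40, 37) [0.5409 0.3022 0.037 ] top crop [193. 341.] sc crop [348. 315.]
(70, -82, 15) [0.682  0.2117 0.015 ] top crop [383.  78.] sc crop [642. 320.]
lid [ 0.44119756 -0.14693522  0.07      ]
piv [ 0.43271896 -0.33530054  0.024     ]
tip [ 0.47592123 -0.31053442  0.024     ]
h1 [ 0.40318706 -0.37495483  0.018     ]
h2 [ 0.38368491 -0.33247085  0.018     ]
lid scene [ 0.43753789 -0.15429187  0.07      ] piv scene [ 0.43552923 -0.33623552  0.024     ] tip [ 0.47592628 -0.3149067   0.024     ]
bar tip [ 0.38326994 -0.29140604  0.01      ] cam basket corner [ 0.54922051 -0.01740863  0.        ]
```

Emit:
drive_tool(targets="0 0 -0.04 0 -1; 0 0 -0.08 0 -1; -0.026 -0.031 -0.08 7 -1; -0.052 -0.062 -0.08 14 -1; -0.078 -0.093 -0.08 21 -1; -0.104 -0.124 -0.08 28 -1; -0.13 -0.155 -0.08 35 -1; -0.156 -0.186 -0.08 42 -1; -0.182 -0.217 -0.08 49 -1; -0.208 -0.248 -0.08 56 -1; -0.234 -0.279 -0.08 63 -1; -0.26 -0.31 -0.08 63.7 -1")

```text
t: 1.35
ee_pos: [0.3727, 0.165, 0.3254]
eef_rot: [[0.004, 1.0, 0.001], [1.0, -0.004, -0.0], [-0.0, 0.001, -1.0]]
contact_force: [1.1, -0.7, -0.5]
width: 0.0857
```

```bash
cat > go.py <<'E'
import sys
from h import *
# go.py x y z yheading : print tool shift and twist
st=r.get_state();R=st["eef_rot"]
x,y,z,hd=map(float,sys.argv[1:5])
d=R.T@(np.array([x,y,z])-st["ee_pos"])
h=np.degrees(np.arctan2(R[1,1],R[0,1]))
print("t",st["t"],"pos",st["ee_pos"].round(4),"yhead",h.round(2),"tilt",R[:,2].round(4),"w",round(st["width"],4),"F",st["contact_force"].round(2))
print("shift",d.round(4),"twist",round((h-hd+180)%360-180,2),"len",np.linalg.norm(d).round(3),"j6",st["joints"].round(1))
E
python3 go.py .441 -.147 .26 0
```

```text
t 1.35 pos [0.3727 0.165  0.3254] yhead -0.26 tilt [ 1.e-03 -2.e-04 -1.e+00] w 0.0857 F [ 1.08 -0.73 -0.53]
shift [-0.3117  0.0696  0.0656] twist -0.26 len 0.326 j6 [ 17.8 -11.8 115.2  -0.   76.6  18. ]
```

Emit:
drive_tool(targets="-0.037 0.008 0 0 -1; -0.074 0.016 0 0 -1; -0.111 0.025 0 0 -1; -0.148 0.033 0 0 -1; -0.185 0.041 0 0 -1; -0.222 0.05 0.01 0 -1; -0.259 0.058 0.03 0 -1; -0.29 0.065 0.05 0 -1; -0.312 0.07 0.065 0 -1; -0.312 0.07 0.065 0 -1; -0.312 0.07 0.065 0 -1")

```text
t: 2.27
ee_pos: [0.4406, -0.1479, 0.2595]
eef_rot: [[0.007, 1.0, -0.002], [1.0, -0.007, 0.001], [0.001, -0.002, -1.0]]
contact_force: [0.7, 0.1, 0.0]
width: 0.0857
```

```bash
python3 - <<'E'
from h import *
d,st=grab("wrist");save(d,"w1.png")
print(st["ee_pos"],proj(d,(.441,-.147,.07),st),proj(d,(.441,-.147,.0),st))
E
```

```text
[ 0.44055872 -0.14786671  0.25950224] [319.20756783 174.48052133] [319.21312322 161.55088584]
```

View pics/w1.png

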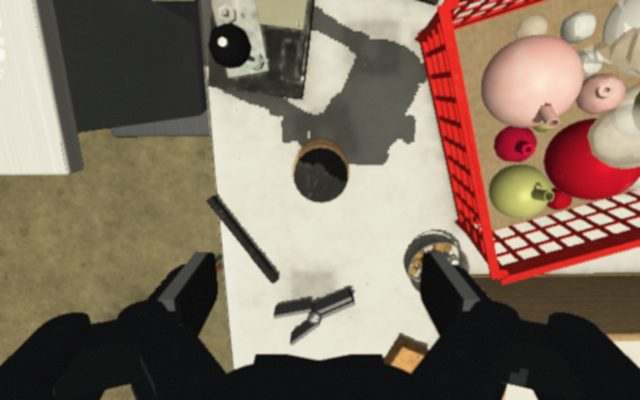

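The jar lid is centred at about (324,175), the clip pivot at (315,319), and the machine at the upper left stays clear of the jaws.

```bash
python3 - <<'E'
from h import *
d,st=grab("wrist");save(d,"w1c.png",(260,130,380,350),2.7)
print("lid",onz(d,(324,175),.07,st))
for n,p,z in [("piv",(315,319),.024),("tip",(353,291),.02)]: print(n,onz(d,p,z,st))
E
python3 go.py .4445 -.1475 .047 0
```

```text
lid [ 0.44642838 -0.1471843   0.07      ]
piv [ 0.43573256 -0.33812431  0.024     ]
tip [ 0.4820876  -0.30185429  0.02      ]
t 2.3667 pos [ 0.4415 -0.1468  0.2611] yhead -0.25 tilt [ 1.5e-03  2.0e-04 -1.0e+00] w 0.0853 F [-0.07 -0.59  0.04]
shift [-0.0008  0.0027  0.2141] twist -0.25 len 0.214 j6 [-2.380e+01 -1.400e+00  1.134e+02  1.000e-01  6.790e+01 -2.360e+01]
```

View pics/w1c.png

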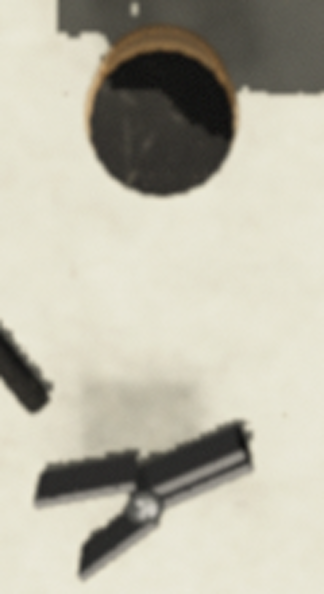

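Emit:
drive_tool(targets="0 0.001 0.04 0 -1; 0 0.001 0.08 0 -1; 0 0.001 0.12 0 -1; 0 0.001 0.16 0 -1; 0 0.001 0.19 0 -1; 0 0.001 0.21 0 -1; 0 0.001 0.222 0 -1; 0 0.001 0.222 0 -1; 0 0.001 0.222 0 -1")

```text
t: 3.12
ee_pos: [0.4434, -0.1458, 0.0397]
eef_rot: [[0.003, 1.0, 0.002], [1.0, -0.003, 0.0], [0.0, 0.002, -1.0]]
contact_force: [-0.3, 0.5, 0.5]
width: 0.0856
```

Emit:
drive_tool(targets="0 0 0 0 0; 0 0 0 0 0.3; 0 0 0 0 0.6; 0 0 0 0 1; 0 0 0 0 1; 0 0 0 0 1; 0 0 0 0 1; 0 0 0 0 1; 0 0 0 0 1; 0 0 0 0 1; 0 0 0 0 1; 0 0 0 0 1")

```text
t: 4.12
ee_pos: [0.4449, -0.1462, 0.0418]
eef_rot: [[0.003, 1.0, 0.005], [1.0, -0.003, -0.001], [-0.001, 0.005, -1.0]]
contact_force: [-0.1, 1.1, 6.0]
width: 0.0567
```

Emit:
drive_tool(targets="0 0 -0.02 0 1; 0 0 -0.05 0 1; 0 0 -0.085 0 1; 0 0 -0.125 0 1; 0 0 -0.165 0 1; 0 0 -0.2 0 1; 0 0 -0.22 0 1; 0 0 -0.22 0 1")

```text
t: 4.78
ee_pos: [0.4474, -0.1475, 0.2686]
eef_rot: [[0.003, 1.0, 0.018], [1.0, -0.003, -0.006], [-0.006, 0.018, -1.0]]
contact_force: [1.4, -0.9, -2.0]
width: 0.0563
```

```bash
python3 go.py .6055 .2512 .25 -76;python3 - <<'E'
from h import *
d,st=grab("wrist");save(d,"w2.png")
E
```

```text
t 4.7833 pos [ 0.4474 -0.1475  0.2686] yhead -0.16 tilt [ 0.0175 -0.006  -0.9998] w 0.0563 F [ 1.43 -0.94 -1.96]
shift [0.3993 0.1567 0.019 ] twist 75.84 len 0.429 j6 [-2.360e+01 -1.700e+00  1.129e+02  1.000e-01  6.780e+01 -2.350e+01]
```

View pics/w2.png

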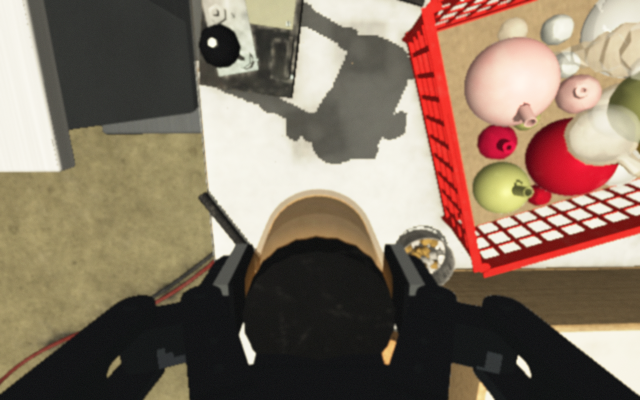

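The jar is held upright between the pads, with its lid around (320,310).

Emit:
drive_tool(targets="0.033 0.013 0 6 1; 0.066 0.026 0 12 1; 0.1 0.039 0 18 1; 0.133 0.052 0 25 1; 0.167 0.065 0 31 1; 0.2 0.078 0 38 1; 0.233 0.091 0 44 1; 0.266 0.104 0 50 1; 0.3 0.117 0 56 1; 0.333 0.13 0 63 1; 0.366 0.143 0 69 1; 0.399 0.157 0 75.8 1")

```text
t: 5.83
ee_pos: [0.6022, 0.253, 0.2619]
eef_rot: [[0.971, 0.238, 0.007], [0.238, -0.971, -0.006], [0.005, 0.007, -1.0]]
contact_force: [0.8, -1.3, -1.8]
width: 0.0567
```

```bash
python3 go.py .6055 .2512 .15 -76;python3 - <<'E'
from h import *
d,st=grab("wrist");save(d,"w3.png")
d,st=grab("scene");save(d,"s3.png",(190,60,320,200),5)
d,st=grab("top");save(d,"t3.png",(180,110,320,210),5)
E
```

```text
t 5.8333 pos [0.6022 0.253  0.2619] yhead -76.26 tilt [ 0.0068 -0.0058 -1.    ] w 0.0567 F [ 0.8  -1.32 -1.84]
shift [0.0022 0.0017 0.1119] twist -0.26 len 0.112 j6 [19.2 19.8 88.8 -0.5 71.1 95.6]
```

View pics/w3.png

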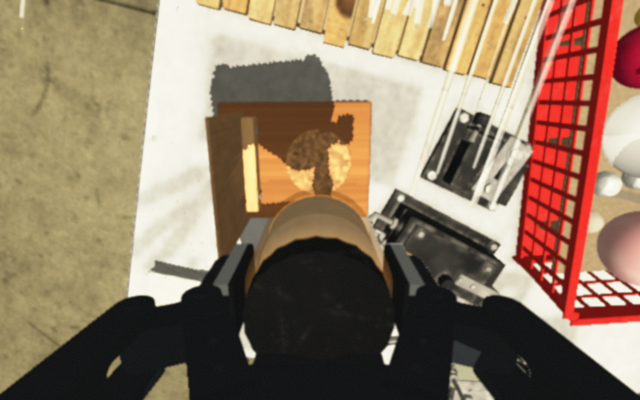

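View pics/s3.png

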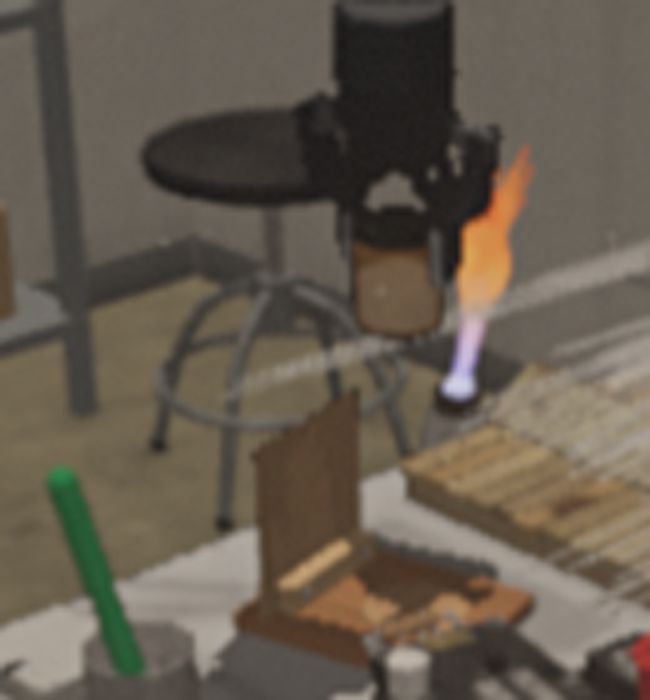

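View pics/t3.png

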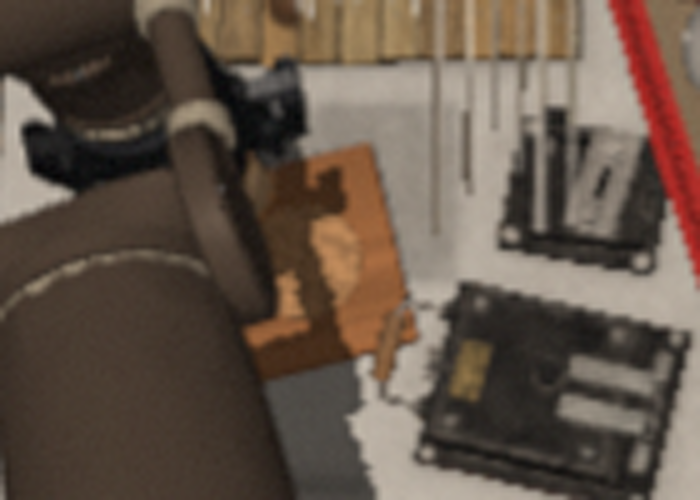

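```bash
python3 - <<'E'
from h import *
d,st=grab("wrist")
print(st["ee_pos"])
print("pad left/right",onz(d,(286,165),.017,st),onz(d,(353,165),.017,st))
print("pad far",onz(d,(319,129),.017,st))
print("foot far corners",onz(d,(370,101),.015,st))
print("proj pad",proj(d,(.6055,.2512,.017),st), "far corner",proj(d,(.682,.2117,.015),st),"jar foot", proj(d,(st["ee_pos"]-[0,0,.042]),st), "lid c", proj(d,(st["ee_pos"]+[0,0,.028]),st))
# pixel extents of pad colour on crop
save(d,"w3c.png",(200,90,400,260),4)
E
```

```text
[0.60243738 0.2537753  0.26170662]
pad left/right [0.59479518 0.28683191 0.017     ] [0.61284868 0.21532705 0.017     ]
pad far [0.64149936 0.26124811 0.017     ]
foot far corners [0.6828061  0.21620309 0.015     ]
proj pad [319.79137464 163.50691495] far corner [373.86620068 102.85621822] jar foot [317.54968119 235.03274612] lid c [318.35063772 312.97163069]
```

View pics/w3c.png

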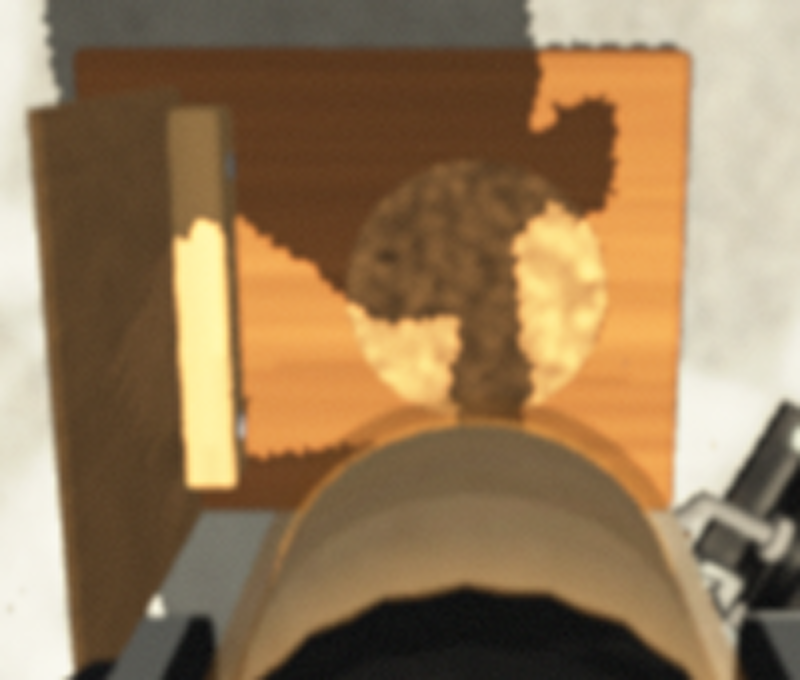

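Emit:
drive_tool(targets="0.002 0.002 0.03 0 1; 0.002 0.002 0.065 0 1; 0.002 0.002 0.1 0 1; 0.002 0.002 0.13 0 1; 0.002 0.002 0.155 0 1; 0.002 0.002 0.175 0 1; 0.002 0.002 0.187 0 1; 0.002 0.002 0.187 0 1; 0.002 0.002 0.187 0 1; 0.002 0.002 0.187 0 1")

```text
t: 6.87
ee_pos: [0.6068, 0.2494, 0.0765]
eef_rot: [[0.969, 0.245, 0.009], [0.245, -0.969, -0.005], [0.008, 0.008, -1.0]]
contact_force: [0.2, 0.1, -1.2]
width: 0.0567
```

```bash
python3 go.py .6065 .2515 .059 -76;python3 - <<'E'
from h import *
d,st=grab("scene");save(d,"s4.png",(210,110,320,210),6)
d,st=grab("wrist");save(d,"w4.png")
E
```

```text
t 6.8667 pos [0.6068 0.2494 0.0765] yhead -75.82 tilt [ 0.0091 -0.0055 -0.9999] w 0.0567 F [ 0.18  0.14 -1.19]
shift [ 0.     -0.0022  0.0175] twist 0.18 len 0.018 j6 [18.8 31.7 95.1 -0.6 52.8 94.9]
```

View pics/s4.png

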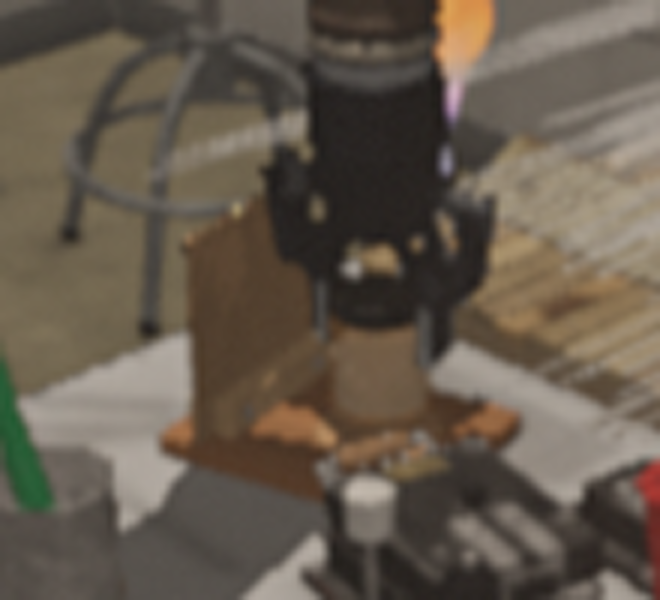

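View pics/w4.png

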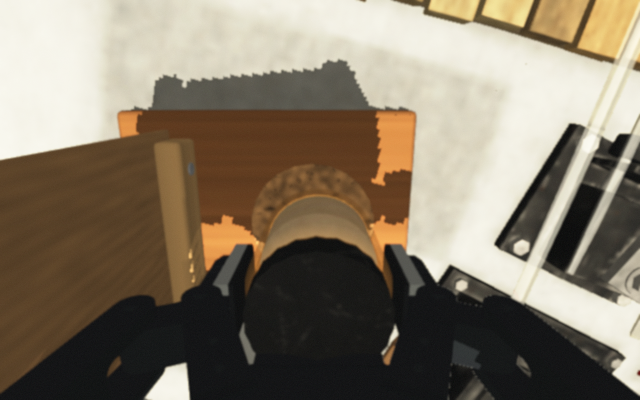

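Seen from the wrist, the pad (x 252–372) is about 4 mm left of the jar axis (x 319), so I'll shift -y by 3 mm and lower.

Emit:
drive_tool(targets="0 -0.003 0 0 1; 0 -0.003 0.006 0 1; 0 -0.003 0.011 0 1; 0 -0.003 0.014 0 1; 0 -0.003 0.016 0 1; 0 -0.003 0.016 0 1; 0 -0.003 0.016 0 1")

```text
t: 7.55
ee_pos: [0.6064, 0.2526, 0.0607]
eef_rot: [[0.969, 0.245, 0.01], [0.245, -0.969, -0.005], [0.008, 0.008, -1.0]]
contact_force: [0.4, -0.3, -2.2]
width: 0.0568
```

```bash
python3 - <<'E'
from h import *
d,st=grab("wrist");save(d,"w5.png")
print(proj(d,(.6055,.2512,.017),st),st["ee_pos"])
E
```

```text
[319.58110184 236.17896318] [0.60642877 0.25260033 0.06067678]
```

View pics/w5.png

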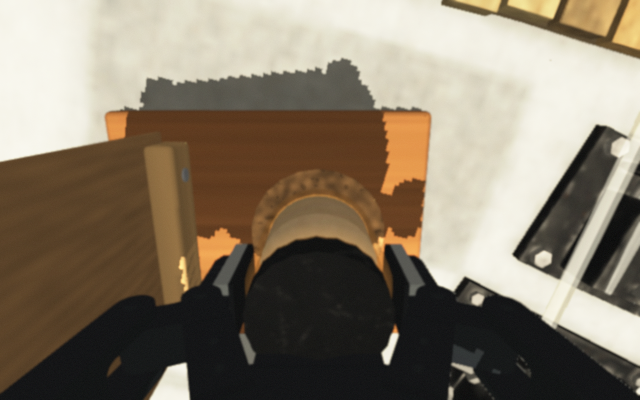

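Emit:
drive_tool(targets="0.003 0 0 0 1; 0.003 0 0.001 0 1; 0.003 0 0.002 0 1; 0.003 0 0.002 0 1; 0.003 0 0.002 0 1")

```text
t: 8.02
ee_pos: [0.6098, 0.2535, 0.0591]
eef_rot: [[0.969, 0.245, 0.01], [0.245, -0.969, -0.005], [0.009, 0.007, -1.0]]
contact_force: [0.2, 0.6, -1.0]
width: 0.0569
```

Emit:
drive_tool(targets="0 0 0.001 0 1; 0 0 0.002 0 1; 0 0 0.002 0 1; 0 0 0.002 0 1")

```text
t: 8.35
ee_pos: [0.6101, 0.2535, 0.059]
eef_rot: [[0.969, 0.245, 0.011], [0.245, -0.969, -0.005], [0.009, 0.007, -1.0]]
contact_force: [-2.2, -1.6, 5.6]
width: 0.0568
```

Emit:
drive_tool(targets="0 0 0 0 0; 0 0 0 0 -0.2; 0 0 0 0 -0.5; 0 0 0 0 -1; 0 0 0 0 -1; 0 0 0 0 -1; 0 0 0 0 -1; 0 0 0 0 -1")

```text
t: 9.02
ee_pos: [0.6102, 0.2536, 0.0589]
eef_rot: [[0.969, 0.245, 0.011], [0.245, -0.969, -0.005], [0.009, 0.007, -1.0]]
contact_force: [0.7, -0.5, -0.2]
width: 0.0855
```

Emit:
drive_tool(targets="0 0 -0.02 0 -1; 0 0 -0.05 0 -1; 0 0 -0.09 0 -1; 0 0 -0.13 0 -1; 0 0 -0.17 0 -1; 0 0 -0.21 0 -1; 0 0 -0.21 0 -1")

```text
t: 9.6
ee_pos: [0.6132, 0.2565, 0.2807]
eef_rot: [[0.969, 0.245, 0.029], [0.245, -0.969, 0.001], [0.028, 0.006, -1.0]]
contact_force: [1.1, 0.2, 1.7]
width: 0.0848
```

```bash
python3 - <<'E'
from h import *
d,st=grab("wrist");save(d,"w6.png")
print(st["ee_pos"],"pad",proj(d,(.6055,.2512,.017),st),"lid exp",proj(d,(.6055,.2512,.087),st))
e,_=grab("scene");save(e,"s6.png",(190,125,320,225),6)
E
python3 go.py .40 -.354 .27 -62
```

```text
[0.61316747 0.2565273  0.28071691] pad [319.89866312 175.05733159] lid exp [320.5739757  188.60639691]
t 9.7 pos [0.6096 0.2552 0.2727] yhead -75.79 tilt [ 0.017  -0.0027 -0.9999] w 0.0857 F [ 0.61 -0.59 -0.96]
shift [-0.3528  0.5391  0.0007] twist -13.79 len 0.644 j6 [19.2 19.8 87.5 -0.5 71.8 95.1]
```

View pics/w6.png

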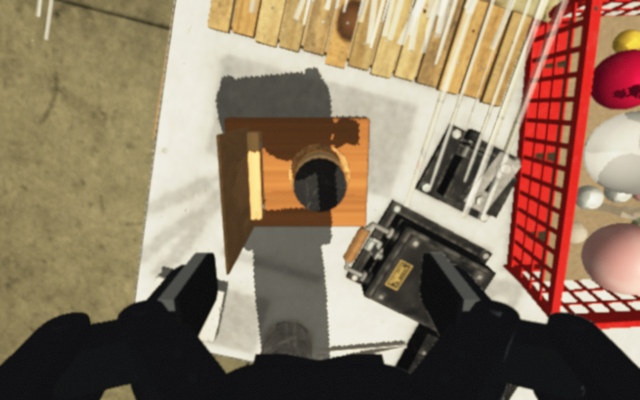

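View pics/s6.png

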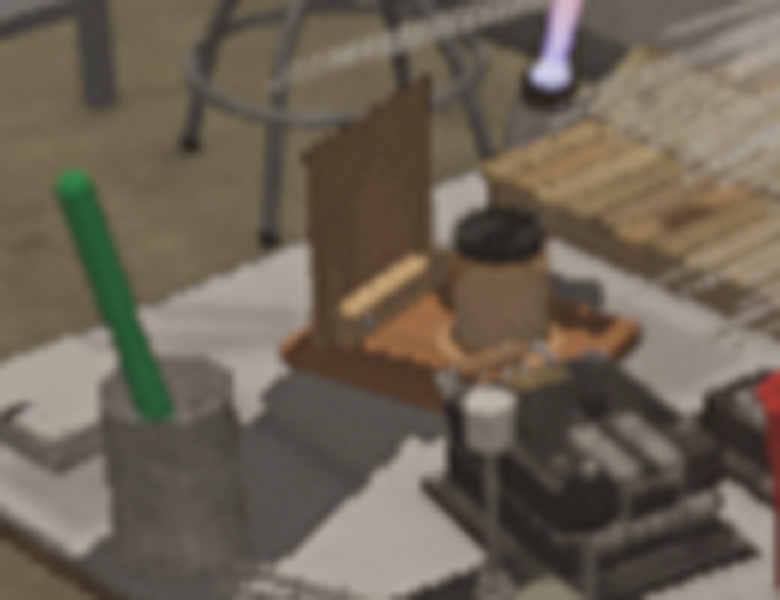

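The jar stands on the pad, its lid centre at (321,185) against the expected (320.6,188.6), about 3 mm off. The stand hasn't moved. Next is the clip.

Emit:
drive_tool(targets="-0.021 0.032 0 0 -1; -0.042 0.064 0 -2 -1; -0.063 0.096 0 -4 -1; -0.084 0.128 0 -6 -1; -0.105 0.16 0 -8 -1; -0.126 0.192 0 -10 -1; -0.147 0.224 0 -12 -1; -0.168 0.256 0 -13.8 -1; -0.189 0.288 0 -13.8 -1; -0.21 0.32 0 -13.8 -1; -0.231 0.352 0 -13.8 -1; -0.252 0.384 0 -13.8 -1")

```text
t: 10.7
ee_pos: [0.4573, -0.1798, 0.269]
eef_rot: [[0.883, 0.47, 0.013], [0.47, -0.883, -0.001], [0.011, 0.007, -1.0]]
contact_force: [0.4, -0.0, -0.4]
width: 0.0857
```

```bash
python3 go.py .40 -.354 .24 -62
```

```text
t 10.7 pos [ 0.4573 -0.1798  0.269 ] yhead -61.99 tilt [ 1.340e-02 -8.000e-04 -9.999e-01] w 0.0857 F [ 0.35 -0.02 -0.36]
shift [-0.1327  0.1267  0.0284] twist 0.01 len 0.186 j6 [-26.7   0.9 110.2   0.3  68.2  35.1]
```

Emit:
drive_tool(targets="-0.025 0.024 0 0 -1; -0.05 0.048 0 0 -1; -0.075 0.072 0 0 -1; -0.1 0.096 0.01 0 -1; -0.125 0.118 0.02 0 -1; -0.133 0.127 0.028 0 -1; -0.133 0.127 0.028 0 -1; -0.133 0.127 0.028 0 -1")

```text
t: 11.37
ee_pos: [0.3987, -0.3533, 0.2379]
eef_rot: [[0.884, 0.468, 0.01], [0.468, -0.884, 0.004], [0.011, 0.002, -1.0]]
contact_force: [0.9, 0.6, -0.2]
width: 0.0854
```

```bash
python3 go.py .40 -.354 .24 -62; python3 - <<'E'
from h import *
d,st=grab("wrist");save(d,"w7.png");save(d,"w7c.png",(250,80,400,230),5)
print(st["ee_pos"])
E
```

```text
t 11.3667 pos [ 0.3987 -0.3533  0.2379] yhead -62.09 tilt [ 0.0103  0.0037 -0.9999] w 0.0854 F [ 0.86  0.58 -0.16]
shift [ 0.0009  0.0012 -0.0021] twist -0.09 len 0.003 j6 [-46.6   7.7 106.6   0.6  65.4  15.3]
[ 0.39867706 -0.35332611  0.23790552]
```

View pics/w7.png

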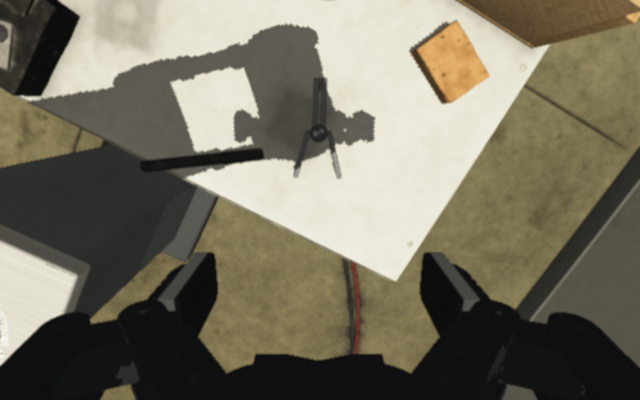

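View pics/w7c.png

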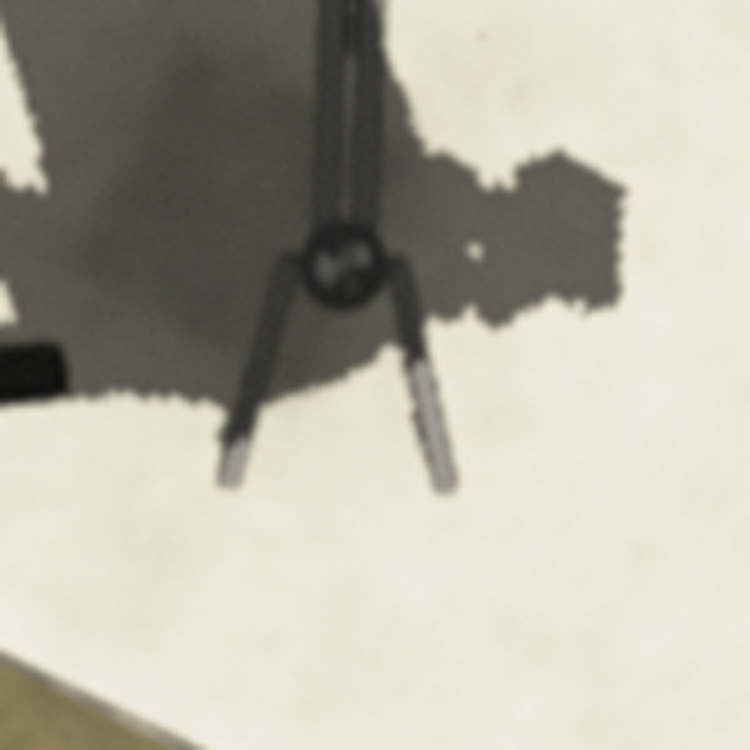

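```bash
python3 - <<'E'
from h import *
d,st=grab("wrist");print(st["ee_pos"])
P=onz(d,(318.8,133),.024,st);J=onz(d,(319.8,90),.024,st);a=onz(d,(296,175.5),.024,st);b=onz(d,(339,176.5),.024,st)
M=(a+b)/2
print("piv",P,"J",J,np.linalg.norm(J-P),"ends",np.linalg.norm(a-b),"M",M,np.linalg.norm(M-P))
v=J-M;y=np.arctan2(v[1],v[0]);print("yaw",np.degrees(y))
u=np.array([np.cos(y),np.sin(y),0]);print("grip",P-.038*u,M-P)
E
python3 go.py .40 -.354 .018 -62
```

```text
[ 0.39943711 -0.35305438  0.23884598]
piv [ 0.43471224 -0.33562917  0.024     ] J [ 0.47111375 -0.31737404  0.024     ] 0.04072247500670067 ends 0.043932893810215035 M [ 0.39580015 -0.35481331  0.024     ] 0.043384119853387845
yaw 26.432502993954632
grip [ 0.40068478 -0.35254461  0.024     ] [-0.03891209 -0.01918414  0.        ]
t 11.4667 pos [ 0.4    -0.353   0.2396] yhead -61.95 tilt [ 0.0124  0.0012 -0.9999] w 0.0854 F [ 1.06 -0.49  0.88]
shift [-3.000e-03 -1.000e-04  2.216e-01] twist 0.05 len 0.222 j6 [-46.4   7.6 106.6   0.6  65.4  15.3]
```

Emit:
drive_tool(targets="-0.002 -0.001 0.04 1.6 -1; -0.002 -0.001 0.08 1.6 -1; -0.002 -0.001 0.12 1.6 -1; -0.002 -0.001 0.15 1.6 -1; -0.002 -0.001 0.17 1.6 -1; -0.002 -0.001 0.18 1.6 -1; -0.002 -0.001 0.18 1.6 -1; -0.002 -0.001 0.18 1.6 -1")

```text
t: 12.13
ee_pos: [0.4009, -0.3524, 0.0602]
eef_rot: [[0.895, 0.447, 0.013], [0.447, -0.895, 0.001], [0.012, 0.005, -1.0]]
contact_force: [-0.4, -0.1, 0.5]
width: 0.0855
```

```bash
python3 go.py .4006 -.3525 .018 -63.6; python3 - <<'E'
from h import *
d,st=grab("wrist");save(d,"w8.png")
P=np.array([.4347,-.3356,.024]);y=np.radians(26.4);u=np.array([np.cos(y),np.sin(y),0])
for k in (0,.05,-.045): print(k,proj(d,P+k*u,st))
E
```

```text
t 12.1333 pos [ 0.4009 -0.3524  0.0602] yhead -63.47 tilt [ 1.300e-02  9.000e-04 -9.999e-01] w 0.0855 F [-0.44 -0.12  0.49]
shift [-0.0008 -0.0003  0.0422] twist 0.13 len 0.042 j6 [-46.3  22.2 112.7   0.8  44.7  16.6]
0 [317.68804021 167.57428338]
0.05 [317.83179591  58.31184643]
-0.045 [317.57801122 252.45920062]
```

View pics/w8.png

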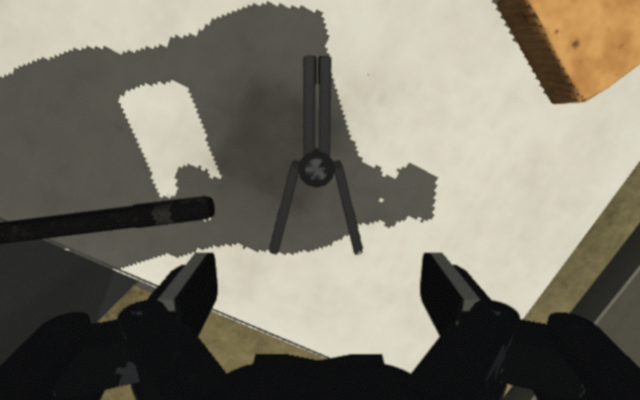

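The clip is where projected (pivot at (317,168)). The black bar's end at (212,208) is about 5 mm from the open left finger's path, so I'll narrow the jaws first.

Emit:
drive_tool(targets="0 0 0 0 -0.5; 0 0 0 0 -0.5; 0 0 0 0 -0.5; 0 0 0 0 -0.5; 0 0 0.01 0 -0.5; 0 0 0.02 0 -0.5; 0 0 0.025 0 -0.5; 0 0 0.025 0 -0.5")

```text
t: 12.85
ee_pos: [0.4003, -0.3519, 0.0338]
eef_rot: [[0.895, 0.446, 0.011], [0.446, -0.895, 0.003], [0.011, 0.003, -1.0]]
contact_force: [0.0, -0.3, -0.4]
width: 0.0641
```

```bash
python3 go.py .4006 -.3525 .018 -63.6; python3 - <<'E'
from h import *
d,st=grab("wrist");save(d,"w9.png")
E
```

```text
t 12.85 pos [ 0.4003 -0.3519  0.0338] yhead -63.5 tilt [ 0.0113  0.0025 -0.9999] w 0.0641 F [ 0.01 -0.27 -0.41]
shift [-0.0002  0.0006  0.0158] twist 0.1 len 0.016 j6 [-46.3  24.9 112.9   0.9  41.9  16.5]
```

View pics/w9.png

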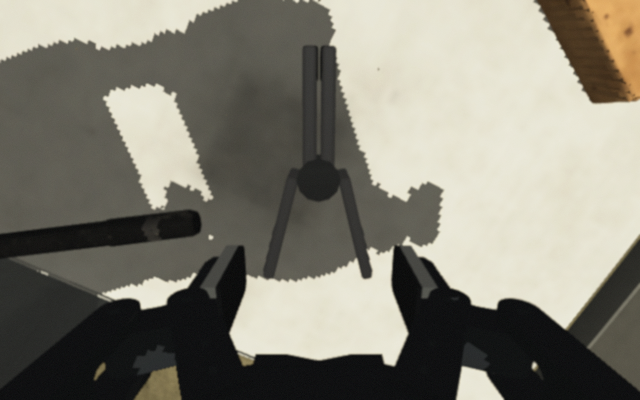

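Emit:
drive_tool(targets="0 0 0.005 0 -0.5; 0 0 0.01 0 -0.5; 0 0 0.014 0 -0.5; 0 0 0.015 0 -0.5; 0 0 0.015 0 -0.5; 0 0 0.015 0 -0.5")

```text
t: 13.4
ee_pos: [0.4009, -0.3523, 0.0194]
eef_rot: [[0.895, 0.446, 0.012], [0.446, -0.895, 0.002], [0.012, 0.004, -1.0]]
contact_force: [0.6, 0.4, -0.1]
width: 0.064
```

Emit:
drive_tool(targets="0 0 0 0 -0.3; 0 0 0 0 -0.2; 0 0 0 0 0; 0 0 0 0 0.2; 0 0 0 0 0.4; 0 0 0 0 0.6; 0 0 0 0 0.8; 0 0 0 0 1; 0 0 0 0 1; 0 0 0 0 1; 0 0 0 0 1; 0 0 0 0 1")

```text
t: 14.4
ee_pos: [0.4017, -0.3534, 0.0213]
eef_rot: [[0.895, 0.447, 0.013], [0.447, -0.895, -0.0], [0.012, 0.006, -1.0]]
contact_force: [-2.5, 1.2, 9.1]
width: 0.0219
```

```bash
python3 go.py .4006 -.3525 .018 -63.6; python3 - <<'E'
from h import *
d,st=grab("wrist");save(d,"w10.png")
E
```

```text
t 14.4 pos [ 0.4017 -0.3534  0.0213] yhead -63.46 tilt [ 1.340e-02 -1.000e-04 -9.999e-01] w 0.0219 F [-2.49  1.23  9.05]
shift [-0.0006 -0.0014  0.0032] twist 0.14 len 0.004 j6 [-46.3  26.3 112.8   0.8  40.4  16.5]
```

View pics/w10.png

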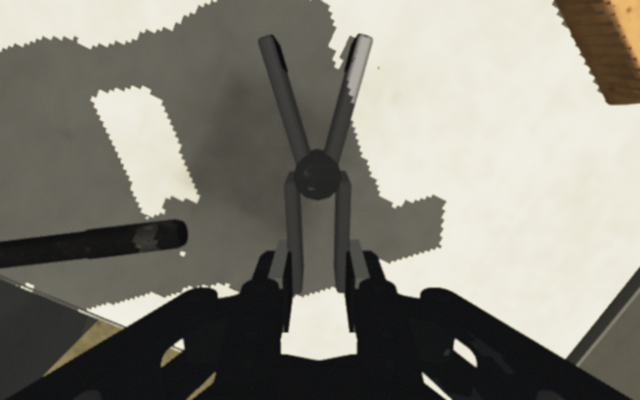

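The clip is gripped and fully squeezed: its handles are parallel and the jaws spread, tips at (268,40) and (365,40). Lifting.

Emit:
drive_tool(targets="0 0 -0.01 0 1; 0 0 -0.03 0 1; 0 0 -0.06 0 1; 0 0 -0.1 0 1; 0 0 -0.14 0 1; 0 0 -0.18 0 1; 0 0 -0.22 0 1; 0 0 -0.25 0 1; 0 0 -0.25 0 1")

```text
t: 15.2
ee_pos: [0.4016, -0.3567, 0.2803]
eef_rot: [[0.894, 0.447, 0.025], [0.447, -0.894, -0.012], [0.017, 0.021, -1.0]]
contact_force: [1.0, -1.1, 0.5]
width: 0.022
```

```bash
python3 go.py .457 .297 .27 -76; python3 - <<'E'
from h import *
d,st=grab("wrist");save(d,"w11.png",(200,80,440,400),1.8)
E
```

```text
t 15.2 pos [ 0.4016 -0.3567  0.2803] yhead -63.47 tilt [ 0.0245 -0.0117 -0.9996] w 0.022 F [ 0.98 -1.11  0.49]
shift [ 0.3415 -0.5602  0.004 ] twist 12.53 len 0.656 j6 [-46.6   5.2 104.4   0.6  69.   16.7]
```

View pics/w11.png

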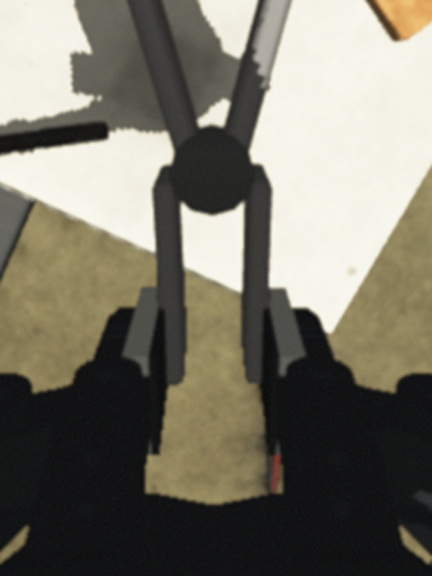

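Emit:
drive_tool(targets="0.02 -0.033 0 1 1; 0.04 -0.066 0 2 1; 0.06 -0.098 0 3 1; 0.08 -0.131 0 4 1; 0.1 -0.164 0 5 1; 0.12 -0.197 0 6 1; 0.14 -0.23 0 8 1; 0.16 -0.263 0 10 1; 0.18 -0.295 0 11 1; 0.2 -0.328 0 12 1; 0.22 -0.361 0 12.5 1; 0.24 -0.394 0 12.5 1")

```text
t: 16.25
ee_pos: [0.4372, 0.106, 0.2719]
eef_rot: [[0.97, 0.242, 0.017], [0.242, -0.97, -0.008], [0.015, 0.012, -1.0]]
contact_force: [1.2, -0.5, -0.6]
width: 0.0215
```

```bash
python3 go.py .457 .297 .27 -76
```

```text
t 16.25 pos [0.4372 0.106  0.2719] yhead -75.98 tilt [ 0.0173 -0.0082 -0.9998] w 0.0215 F [ 1.16 -0.53 -0.55]
shift [ 0.0655 -0.1805  0.0007] twist 0.02 len 0.192 j6 [  8.5  -4.4 115.   -0.7  68.5  84.7]
```

Emit:
drive_tool(targets="0.012 -0.033 0 0 1; 0.024 -0.066 0 0 1; 0.036 -0.099 0 0 1; 0.048 -0.132 0 0 1; 0.06 -0.162 0 0 1; 0.065 -0.18 0 0 1; 0.065 -0.18 0 0 1; 0.065 -0.18 0 0 1; 0.065 -0.18 0 0 1")

```text
t: 17.0
ee_pos: [0.4556, 0.2953, 0.269]
eef_rot: [[0.97, 0.242, 0.014], [0.243, -0.97, -0.011], [0.011, 0.014, -1.0]]
contact_force: [0.1, -0.8, -1.1]
width: 0.0222
```

```bash
python3 go.py .457 .297 .22 -76; python3 - <<'E'
from h import *
d,st=grab("wrist");save(d,"w12.png")
e,_=grab("scene");save(e,"s12.png",(190,80,320,220),4)
t,_=grab("top");save(t,"t12.png",(190,125,320,225),6)
print(st["ee_pos"])
print("edge top exp",proj(d,(.5227,.3132,.14),st),"far",proj(d,(.6392,.3422,.14),st))
E
```

```text
t 17.0 pos [0.4556 0.2953 0.269 ] yhead -75.97 tilt [ 0.0143 -0.0106 -0.9998] w 0.0222 F [ 0.1  -0.82 -1.1 ]
shift [ 0.0013 -0.002   0.049 ] twist 0.03 len 0.049 j6 [ 28.9   7.1 103.6  -1.   68.9 105.2]
[0.45555108 0.2952982  0.26904091]
edge top exp [314.26269688 101.08524835] far [313.79971558 -92.85840625]
```

View pics/w12.png

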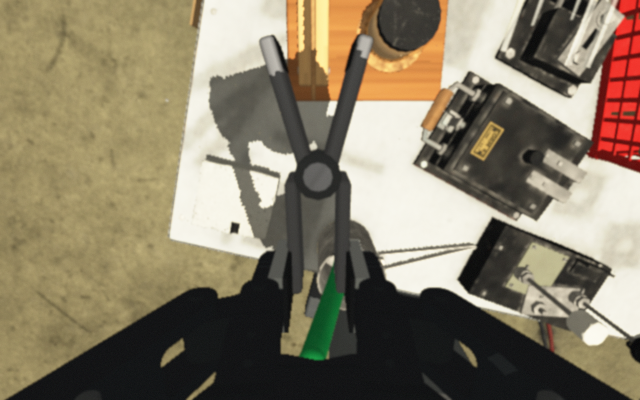

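View pics/s12.png

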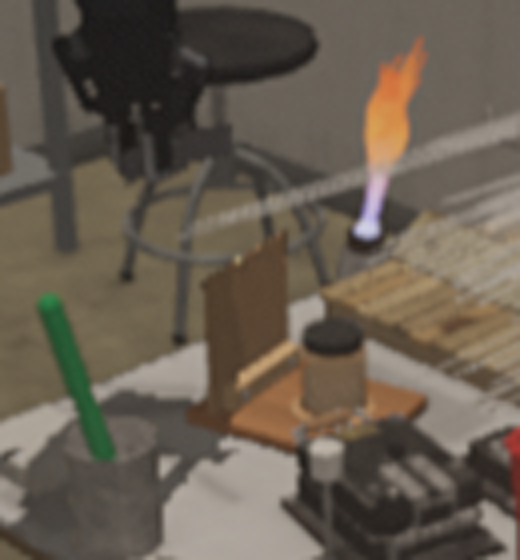

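View pics/t12.png

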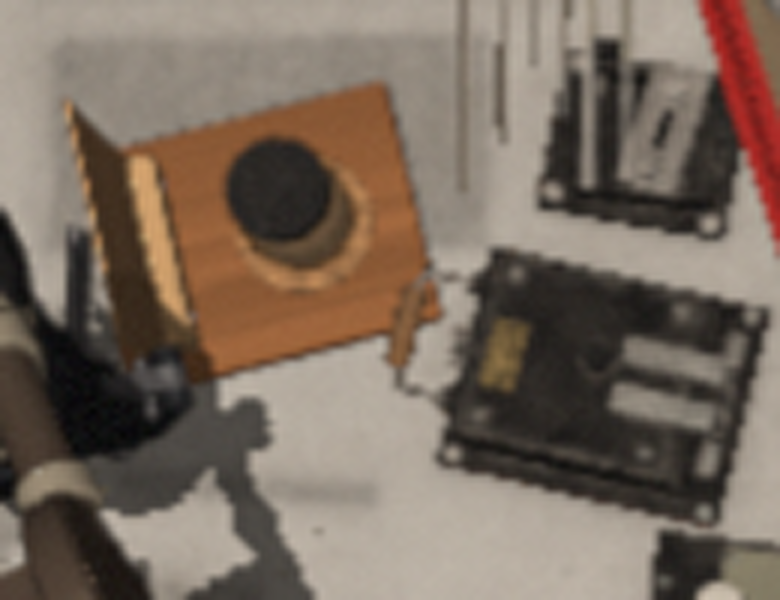

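```bash
python3 - <<'E'
from h import *
d,st=grab("wrist");save(d,"w12c.png",(240,0,400,200),4)
e,_=grab("scene");t,_=grab("top")
for a in [(218,243.5),(220,243.5),(217,243)]: print("brush tip",tri(ray(t,a),ray(e,(202.5,155.3))))
print("brush low",tri(ray(t,(248,238)),ray(e,(216,193))))
E
```

```text
brush tip (array([0.34852777, 0.27214299, 0.19411229]), np.float64(0.003352910755136789))
brush tip (array([0.34714419, 0.26732319, 0.19616205]), np.float64(0.00024645113541552993))
brush tip (array([0.35015141, 0.27502308, 0.19259794]), np.float64(0.0038790414090021943))
brush low (array([0.35986872, 0.21882471, 0.08619947]), np.float64(0.019583766595648727))
```

View pics/w12c.png

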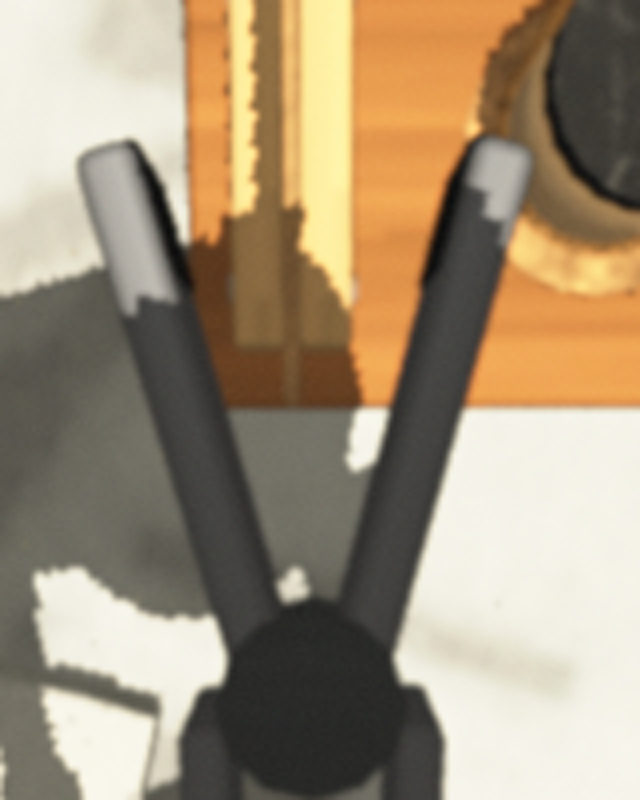

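```bash
python3 - <<'E'
import cv2
f=cv2.imread("pics/top0.png")[225:260,205:265];cv2.imwrite("pics/tin.png",cv2.resize(f,None,fx=10,fy=10,interpolation=cv2.INTER_CUBIC))
E
```

```text
(no output)
```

View pics/tin.png

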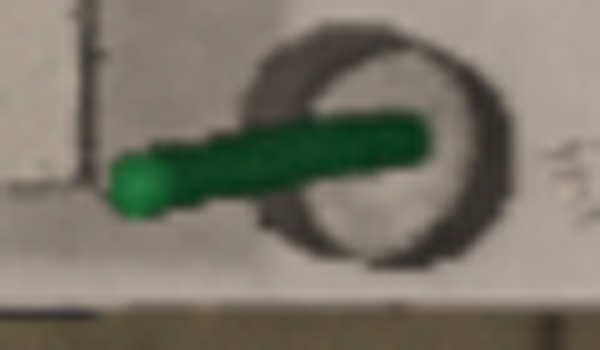

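```bash
cat > rel.py <<'E'
from h import *
def tool(d,st,px,ztool):
    M=d["mount"];q=cv2.undistortPoints(np.array([[px]],float),d["K"],np.array([d["k1"],0,0,0.]))[0,0]
    v=M[:3,:3]@np.array([q[0],q[1],1]);p=M[:3,3];return p+v*(ztool-p[2])/v[2]
E
python3 - <<'E'
from rel import *
d,st=grab("wrist")
R,p=st["eef_rot"],st["ee_pos"]
for zt in (-.003,):
  P=tool(d,st,(318,175),zt);A=tool(d,st,(261,38),zt);A2=tool(d,st,(371,38),zt)
  print(zt,"piv",P,"tips out",A,A2,"clip yaw in tool deg",np.degrees(np.arctan2(((A+A2)/2-P)[1],((A+A2)/2-P)[0])), "span",A2[1]-A[1])
P[2]=.009
W=p+R@P;print("pivot world",W)
E_=np.array([.5227,.3132,.14]);print("edge in tool from top cam",R.T@(E_-p))
for px in [(313.3,60),(312.5,30),(313.7,95)]: print(px,tool(d,st,px,(R.T@(E_-p))[2]), onz(d,px,.14,st), "bottom", onz(d,px,.015,st))
print(onz(d,(313.7,100),.015,st))
print("tilt of tool z",R[:,2])
E
```

```text
-0.003 piv [ 4.23717216e-02  6.40886746e-05 -3.00000000e-03] tips out [ 0.08961869 -0.0191256  -0.003     ] [ 0.08959419  0.01797144 -0.003     ] clip yaw in tool deg -0.777691748082711 span 0.03709704484084203
pivot world [0.49808529 0.30560463 0.26247917]
edge in tool from top cam [ 0.06625971 -0.00286859  0.13182298]
(313.3, 60) [ 0.09616272 -0.00346024  0.13182298] [0.55162438 0.32099528 0.14      ] bottom [0.56557004 0.32475051 0.015     ]
(312.5, 30) [ 0.11572039 -0.0039313   0.13182298] [0.57057435 0.32618973 0.14      ] bottom [0.59360446 0.33243513 0.015     ]
(313.7, 95) [ 0.07228518 -0.00327346  0.13182298] [0.52845152 0.31504593 0.14      ] bottom [0.53128832 0.31594909 0.015     ]
[0.52624132 0.31471717 0.015     ]
tilt of tool z [ 0.01742531 -0.00821314 -0.99981443]
```

The brush tip, at about (0.35, 0.27, 0.20), is clear of the gripper body. The card's line at x≈313 lies between the jaws, 3 mm left of their centre line. I'll lower part-way and recheck.

Emit:
drive_tool(targets="-0.003 -0.004 0.01 0 1; -0.003 -0.004 0.03 0 1; -0.003 -0.004 0.05 0 1; -0.003 -0.004 0.07 0 1; -0.003 -0.004 0.08 0 1; -0.003 -0.004 0.08 0 1; -0.003 -0.004 0.08 0 1; -0.003 -0.004 0.08 0 1")

```text
t: 18.02
ee_pos: [0.4551, 0.2987, 0.1919]
eef_rot: [[0.97, 0.241, 0.019], [0.241, -0.97, -0.007], [0.017, 0.012, -1.0]]
contact_force: [0.2, 0.8, -1.7]
width: 0.0218
```

```bash
python3 go.py .454 .297 .1 -76; python3 - <<'E'
from rel import *
d,st=grab("wrist");save(d,"w13.png",(240,0,400,200),4)
e,_=grab("scene");save(e,"s13.png",(210,100,290,190),8)
R,p=st["eef_rot"],st["ee_pos"]
print(p,R[:,2]);print("edge exp px",proj(d,(.5243,.314,.14),st),"in tool",R.T@(np.array([.5243,.314,.14])-p))
E
```

```text
t 18.0167 pos [0.4551 0.2987 0.1919] yhead -76.05 tilt [ 0.0192 -0.0071 -0.9998] w 0.0218 F [ 0.22  0.79 -1.7 ]
shift [-0.003   0.0003  0.0919] twist -0.05 len 0.092 j6 [ 29.2  11.8 107.7  -1.   59.8 105.8]
[0.45509856 0.29871114 0.19189742] [ 0.01924978 -0.00711089 -0.99978942]
edge exp px [320.47691796  98.33799133] in tool [0.06995505 0.00124951 0.05310989]
```

View pics/w13.png

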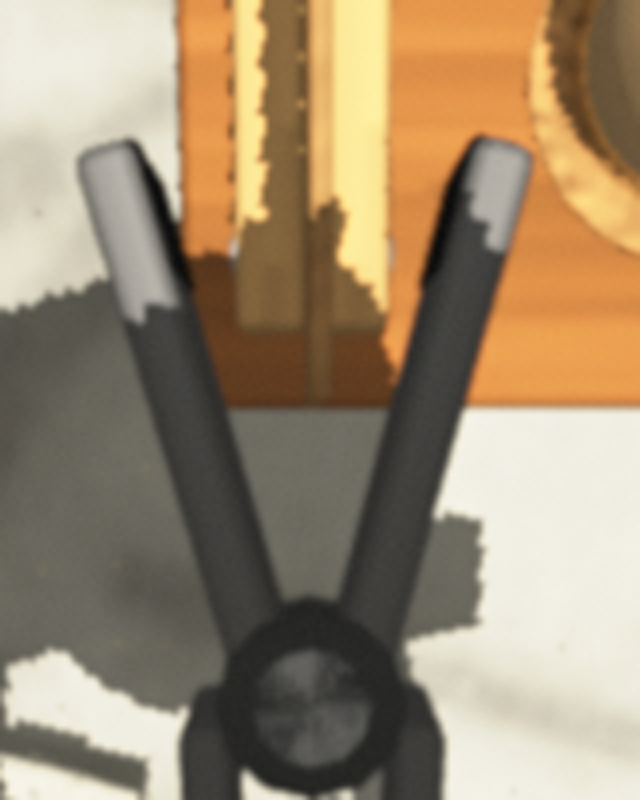

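View pics/s13.png

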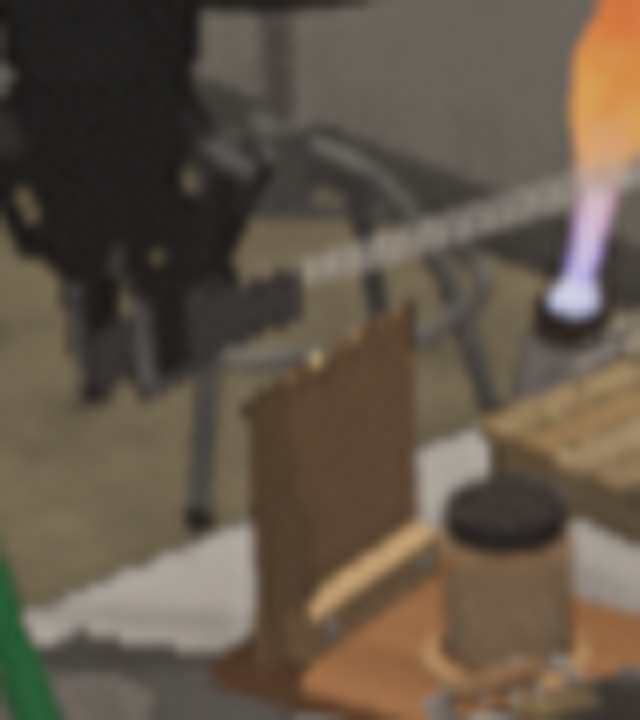

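The card (crop x 308–330) is centred between the jaws to about 1 mm, with its edge about 28 mm ahead of the pivot. Lowering in two steps.

Emit:
drive_tool(targets="0 0 0.01 0 1; 0 0 0.02 0 1; 0 0 0.03 0 1; 0 0 0.04 0 1; -0.001 0 0.045 0 1; -0.001 0 0.045 0 1; -0.001 0 0.045 0 1")

```text
t: 18.7
ee_pos: [0.4548, 0.298, 0.1464]
eef_rot: [[0.97, 0.241, 0.019], [0.241, -0.97, -0.008], [0.016, 0.012, -1.0]]
contact_force: [-0.4, 0.7, -0.6]
width: 0.0219
```

```bash
python3 go.py .4535 .2987 .099 -76; python3 - <<'E'
from rel import *
d,st=grab("wrist");save(d,"w14.png",(240,0,400,200),4)
R,p=st["eef_rot"],st["ee_pos"]
print("edge exp px",proj(d,(.5243,.314,.14),st),"in tool",R.T@(np.array([.5243,.314,.14])-p))
E
```

```text
t 18.7 pos [0.4548 0.298  0.1464] yhead -76.05 tilt [ 0.0186 -0.0076 -0.9998] w 0.0219 F [-0.41  0.67 -0.55]
shift [-0.0018 -0.0016  0.0474] twist -0.05 len 0.047 j6 [ 29.1  15.2 109.5  -1.1  54.6 105.8]
edge exp px [320.85159952  94.89743695] in tool [0.07122471 0.00115363 0.00759052]
```

View pics/w14.png

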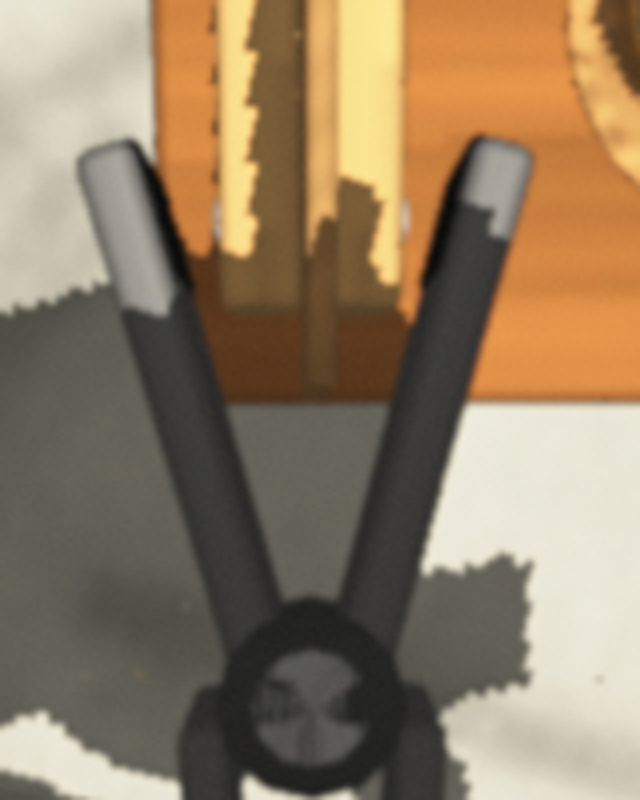

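Emit:
drive_tool(targets="0 0.001 0.01 0 1; 0 0.001 0.02 0 1; 0 0.001 0.03 0 1; -0.001 0.001 0.04 0 1; -0.001 0.001 0.047 0 1; -0.001 0.001 0.047 0 1; -0.001 0.001 0.047 0 1; -0.001 0.001 0.047 0 1")

```text
t: 19.42
ee_pos: [0.4558, 0.2969, 0.1002]
eef_rot: [[0.97, 0.241, 0.02], [0.241, -0.97, -0.007], [0.018, 0.011, -1.0]]
contact_force: [-0.6, 0.5, -0.4]
width: 0.0218
```

```bash
python3 go.py .4535 .2987 .099 -76; python3 - <<'E'
from rel import *
d,st=grab("wrist");save(d,"w15.png",(240,0,400,200),4)
e,_=grab("scene");save(e,"s15.png",(190,100,310,200),6)
t,_=grab("top");save(t,"t15.png",(180,110,320,225),5)
R,p=st["eef_rot"],st["ee_pos"]
for X in [(.5243,.314,.09),(.5243,.314,.14)]: print("edge exp px",proj(d,X,st),"rel pivot",R.T@(np.array(X)-p)-[.0424,0,.009])
E
```

```text
t 19.4167 pos [0.4558 0.2969 0.1002] yhead -76.05 tilt [ 0.0202 -0.0066 -0.9998] w 0.0218 F [-0.65  0.52 -0.41]
shift [-0.0018 -0.0023  0.0012] twist -0.05 len 0.003 j6 [ 29.   19.2 110.8  -1.2  49.2 105.8]
edge exp px [317.38507639  97.16453311] rel pivot [ 0.02800619 -0.00018083  0.00249397]
edge exp px [318.94579217  92.82576472] rel pivot [ 0.02890783  0.00038523 -0.0474947 ]
```

View pics/w15.png

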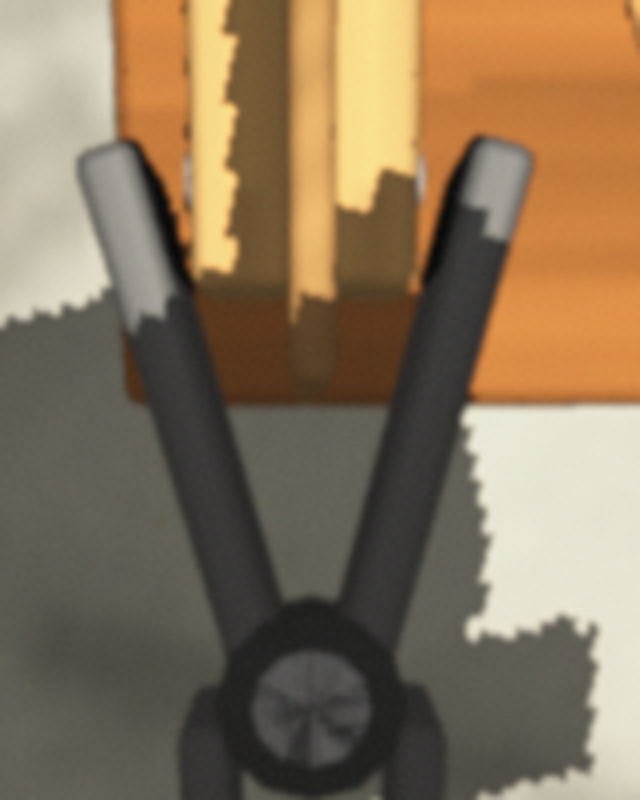

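View pics/s15.png

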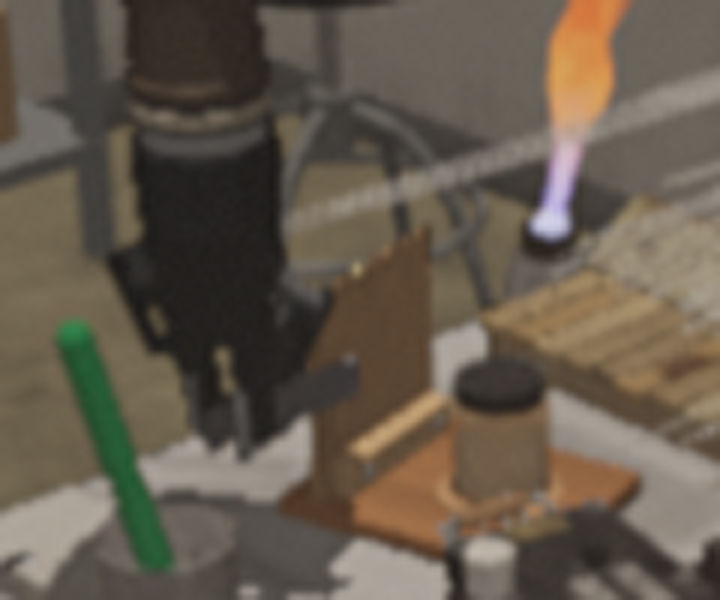

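View pics/t15.png

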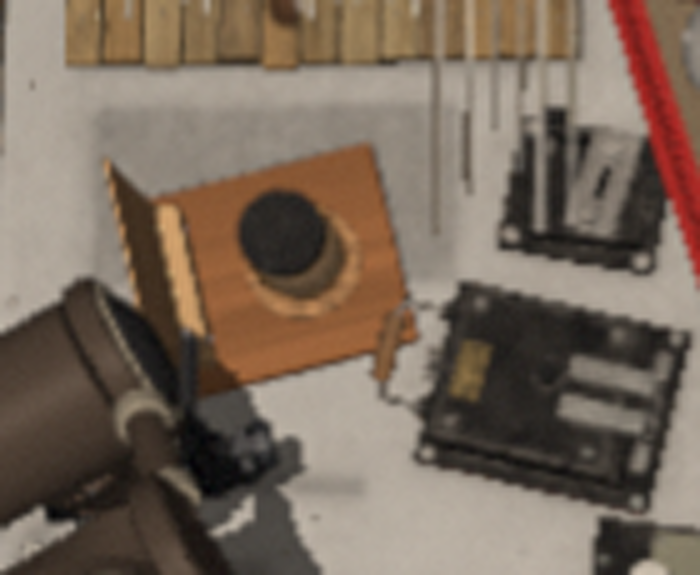

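The card (crop x 293–335, centre 313) stands centred between the jaws (midline about 308, some 0.5 mm off). Its edge is about 28 mm ahead of the pivot, and the jar and stand are in place. I'll check that everything is still, then hand in.

```bash
python3 - <<'E'
from h import *
from rig import hand_in
s=r.get_state();print(s["t"],s["qvel"].round(2),s["contact_force"].round(2),s["ee_pos"].round(4),s["width"])
if abs(s["qvel"]).max()<1: print(hand_in())
E
```

```text
19.5667 [-0.08 -0.08  0.12  0.04  0.15 -0.05] [ 0.99 -0.46 -0.2 ] [0.4561 0.2971 0.1008] 0.0217761482528754
the job is handed in; nothing more can be done
None
```

I set the jar on the cork pad and let go of it. I then picked up the clip by its handles, squeezed it fully open, and lowered it from above around the card's front edge. I handed the job in at about 19.6 s with the clip still held open there; no verdict was reported.

**Last checks before handing in:**
- **Jar:** upright on the pad, about 3 mm off centre by the wrist camera, measured after I let go. The last pictures showed it still standing there.
- **Stand and bystanders:** the stand looked unmoved in the top view. I saw no contact with the bystanders, but I did not measure their positions again.
- **Clip position:** the card edge was about 28 mm ahead of the pivot and within about 1 mm of the jaws' centre line. The pivot was about 90 mm above the bench.
- **Clip state:** the handles were parallel, so it was fully squeezed. The tool leaned about 0.02 rad.
- **Forces and motion:** the outside force on the tool was about 1 N, within reading noise, and the arm was still.

**Disagreements:**
- The top and wrist cameras put the card edge about 4 mm apart lengthwise and 2 mm sideways, so I aimed midway and trimmed the rest from the wrist view.
- The gripper read 22 mm on handles given as 26 mm wide when fully squeezed.

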